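# Reset the vial belt, switch it to manual and hold the jog button

### The job

Jog the vial belt after a stop: with the fingertips press the blue reset button all the way in and let it come back out, then tip the black rocker switch fully over so that its green-marked end is down, and then press the green button on the loose grey hand pendant all the way in and finish while still holding it in. Keep to that order, and leave the red emergency stop and the pendant's black button unpressed. Everything here is only touched: do not lift, shift or knock over the pendant, the vials or the other loose things.

Things in the scene. Friction and masses are not known exactly. Their poses are not given: they have to be found in the camera images.
- reset_box: Fixed grey control box, 92 x 92 mm, 50 mm high (its dark foot plate 106 mm along its x), with one blue push button in the middle of its top. Origin: centre of the underside, on the work surface; z up. The four control stations (this, estop_box, rocker_box, pendant) change places from run to run and are turned up to 0.5 rad.
- reset_btn_top (a point): Centre of the top face of the blue reset button: round, 30 mm across, in a steel collar 46 mm across and 12 mm high. The face stands 68 mm above the work surface when out and moves straight down 6 mm.
- reset_btn (a joint): Travel of the blue button: 0 = out, 0.006 m = fully in. Sprung: starts to give at about 1.5 N, fully in at about 5 N, springs back when let go. Counts as fully in above 0.0045, as out again below 0.002.
- rocker_box: Fixed aluminium-coloured box, 92 x 92 mm, 50 mm high (foot plate 106 mm along its x), with a black rocker switch on top. Origin: centre of the underside; z up; its y axis runs along the rocker towards the green-marked end.
- rocker_green (a point): Point on the top face of the rocker's green-marked half, in its middle, 26 mm from the hinge: press straight down here. 76 to 78 mm above the work surface at the start (that half is up), 70 mm when fully tipped; that half's top face is then level.
- rocker (a joint): Angle of the rocker, a shallow V of two halves each 37 mm long and 34 mm wide, hinged on the box's x axis in the middle, 66 mm above the work surface. -0.16 = white-marked end fully down, +0.16 rad = green-marked end fully down. Starts between -0.16 and -0.08; stays where it is left; stiff: about 3 N at the press point moves it. Counts as tipped over above 0.13.
- pendant: Loose grey hand pendant lying on its back, 80 x 150 mm, 40 mm high, about 0.85 kg, not fixed to the table. Origin: centre of the underside; z up; its y axis runs from the black button to the green one, which sit 34 mm either side of its middle. Must not be lifted or moved more than 20 mm.
- jog_btn_top (a point): Centre of the top face of the pendant's green button: round, 30 mm across, in a steel collar 46 mm across. The face stands 58 mm above the work surface when out and moves straight down 6 mm.
- jog_btn (a joint): Travel of the green button: 0 = out, 0.006 m = fully in. Sprung: starts to give at about 1.5 N, fully in at about 5 N, springs back when let go. Counts as held in above 0.0045. Must not be pressed before the rocker is tipped over.
- rev_btn (a joint): Travel of the pendant's black button, same shape as the green one and 68 mm from it. Leave alone.
- estop_box: Fixed yellow box, 92 x 92 mm, 50 mm high, with the red emergency stop button (42 mm across, top 68 mm above the work surface) in the middle. Origin: centre of the underside. Leave alone.
- estop_btn (a joint): Travel of the red emergency stop: 0 = out, 0.006 m = in. Must stay out.
- vial_a: Loose glass vial with a green cap, 30 mm across, 58 mm high, standing among the stations. Origin: centre of the underside. Leave alone.
- vial_b: Loose glass vial with a green cap, 30 mm across, 58 mm high, standing among the stations. Origin: centre of the underside. Leave alone.
- vial_c: Loose glass vial with a green cap, 30 mm across, 58 mm high, standing among the stations. Origin: centre of the underside. Leave alone.
- vial_d: Loose glass vial with a green cap, 30 mm across, 58 mm high, standing among the stations. Origin: centre of the underside. Leave alone.
- spray: Loose white bottle with a blue cap, 68 mm across, 120 mm high, at the right side. Leave alone.
- stoppers: Loose amber jar with a metal lid, 72 mm across, 80 mm high, at the left side. Leave alone.
- spatula: Loose spatula, about 200 mm long, lying near the robot on the right. Leave alone.
There are look-alikes about, which are no part of the job. Leave any purple look-alike of the rocker_box alone.

How it is judged:
On the way, in this order (a step that is already met when the one before it is completed fails the run):
1. the blue reset button is pressed all the way in with the fingers (value of joint reset_btn above 0.0045 m and contact force between the fingers and reset_box above 0.5 N), for 0.05 s.
2. the blue button is out again and the rocker is tipped over to its green-marked end (value of joint reset_btn below 0.002 m and value of joint rocker above 0.13 rad), for 0.05 s.
3. the green button is pressed all the way in with the fingers (value of joint jog_btn above 0.0045 m and contact force between the fingers and pendant above 0.5 N), for 0.2 s.
At the end, for the whole second after the job is handed in: The fingers hold the green button in (at least 4.5 of its 6 mm), the rocker is tipped to its green-marked end (above 0.13 rad), the blue, red and black buttons are out (less than 2 mm in), the pendant lies flat within 20 mm of where it started, and the vials stand (all of step 2 and all of step 3 and value of joint each of estop_btn, rev_btn below 0.002 m and distance of pendant from where it was at the start of the episode below 0.02 m and angle between pendant's own z axis and vertical below 0.1 rad and angle between each of vial_a, vial_b, vial_c, vial_d's own z axis and vertical below 0.2 rad); the arm keeps its last pose, push and grip.
It fails at once if the red emergency stop is pressed (value of joint estop_btn above 0.003 m).
It fails at once if the pendant's black button is pressed (value of joint rev_btn above 0.003 m).
It fails at once if the green button is pressed before the rocker is tipped over (value of joint jog_btn above 0.003 m and value of joint rocker below 0.1 rad).
It fails at once if the pendant is lifted, tipped or moved more than 20 mm (height (world z) of pendant above 0.01 m or distance of pendant from where it was at the start of the episode above 0.02 m or angle between pendant's own z axis and vertical above 0.15 rad).
It fails at once if a vial, the bottle, the jar or the spatula is moved more than 20 mm (distance of any of vial_a, vial_b, vial_c, vial_d, spray, stoppers, spatula from where it was at the start of the episode above 0.02 m).
It also fails if it takes over 43 s, if anything falls off the work surface, if the arm or the gripper's body presses on something with over 40 N, if the wrist force passes 120 N, or if a joint passes its speed limit or range.

### The arm

A 7-joint arm with a two-finger parallel gripper is mounted at the origin on the work surface. World frame = base frame: x ahead of the robot, y to its left, z up, the work surface at z = 0. Lengths are in m, angles in rad, forces in N, time in s.
With the tool pointing down it reaches from about 0.35 to 0.9 m from the base axis. Payload 8.1 kg.
Tool frame: the origin (TCP) lies at the very end of the fingers, on their centre line; the grasp point (between the pads) lies behind it (tcp_to_grasp is the x of the grasp point in the tool frame, in m); x points along the fingers, z is the direction in which the jaws open and shut, and the axes are right-handed (so a half turn about x gives the same grasp; the last joint's range is limited). The gripper opens to 85 mm and grips with 20 to 120 N. Pads are 22 mm wide; open, the fingers measure 114 mm over their backs; the gripper's body (76 mm by 85 mm) begins 54 mm behind the grasp point. The pads swing forward as they close: fully open they stand 13 mm farther back than shut.
Start: joints at [-0.103, 0.434, 0.025, 1.573, -0.012, 1.134, -0.075], TCP at [0.625, -0, 0.231] pointing down, gripper open.
Joint ranges: [-2.62, 2.62], [-0.44, 2.09], [-1.27, 1.32], [0.08, 2.57], [-1.32, 4.46], [0.12, 2], [-2.74, 2.74]. Speed limits (rad/s): [2.22, 2.22, 3.01, 3.01, 3.14, 3.14, 3.14].

### API

Orientations are given as a rotation vector (axis times angle).
In Python, from plant import * gives the robot as it stands.
- The arm moves only by the tool jog_arm, never from a script. Its argument "rows" is a list of rows, each a list of 2 entries, a list of its own where there are three numbers: the shift along the tool's x, y, z in mm, then the turn, a rotation vector about the tool's x, y, z in degrees. A call has 1 to 12 rows; each row is the pose to reach, as a shift and turn from the pose commanded when the call began, along the tool's axes at that moment; what a row does not reach only later rows make up. A row lasts 1/8 s, in which the tool goes at most 62.5 mm and 10.7 degrees, less where a joint would pass 70% of its speed; a pose out of reach is approached as far as the arm can. A call with a gripper value outside its range is refused whole. "fingers" is the opening, from 0 (shut) to 1 (fully open), set as the call begins (left out, the last holds). The fingers move at their own pace and stop on an object; the grip force is fixed at half the most. Time passes only in rows, so rows that repeat a pose let the fingers close. It gives the time, the measured TCP pose, the force and the opening at its end, in the units of the state.
- observe(): the state, without advancing time (a new reading comes with each control period).
- grab_frame(name): name is "scene" or "side" or "wrist"; returns a dict with "color" (480x640x3 uint8, blue, green, red), "vfov" (degrees; the focal length in pixels is half the picture's height over the tangent of half this angle, whatever the lens; pixels are square), "cx", "cy" (the principal point, pixels), "D" ([k1, k2, p1, p2, k3] as OpenCV has them; the pictures are not rectified), "R" (3x3) and "t" (3): a world point X has camera coordinates R X + t. Camera axes: x right, y down, z forward; pixel columns grow to the right and rows downward; lengths in m; the calibration is good to about 2 mm. A picture is of the moment at which its call begins. There is no depth.
- job_done(): hands the job in, once; it reports no verdict.
The state is a dict: "time": time; "joint_pos": joint angles; "joint_vel": joint speeds; "effort": joint torques, N m; "eef_pos": TCP position; "ee_rot": TCP orientation; "ft_force": force on the tool from outside, world axes, zero at the start; "moment": the same for the moment, N m; "gripper_width": finger opening in m.
Only numpy, scipy, OpenCV 4.12 (cv2) and the standard library are available. Lean on these libraries where they do the work, as an engineer would, in place of code of your own. Each camera call takes 0.05 s, during which the arm holds its last target.

## Working session

There is one attempt and no reset: what is moved stays moved. The work goes in short steps, Python scripts to look and compute and a tool call to move; the robot and the scene stay as the last step left them, time stands still between calls to the robot, and variables do not carry over. Pictures are saved under pics/ and viewed, and the job is handed in when it is done.

Besides the shell and the picture viewer there is one more tool, called after "Request:" by a JSON object that holds its "api" and its "payload". jog_arm: Moves the arm, as the interface text tells. Its arguments: {"type":"object","properties":{"rows":{"type":"array"},"fingers":{"type":"number"}},"required":["rows"]}

```bash
ls; mkdir -p pics; python3 - <<'E'
from plant import *
import cv2,pickle
fs={}
for n in ["scene","side","wrist"]:
    f=grab_frame(n); fs[n]=f
    cv2.imwrite(f"pics/{n}0.png",f["color"])
pickle.dump(fs,open("f0.pkl","wb"))
print({n:(f["vfov"],f["cx"],f["cy"],f["D"],f["t"]) for n,f in fs.items()})
print(observe())
E
```

```text
pics
{'scene': (47.31787048929397, 321.4539304295433, 241.4547968004751, array([0.03306751, 0.        , 0.        , 0.        , 0.        ]), array([ 0.15021241, -0.2254636 ,  1.67482321])), 'side': (52.50027007875782, 315.8087200798197, 237.53608758141303, array([-0.002508,  0.      ,  0.      ,  0.      ,  0.      ]), array([-0.35222676,  0.27007165,  0.98876421])), 'wrist': (59.033889216771776, 329.18813892451965, 234.98806038498503, array([0.00510894, 0.        , 0.        , 0.        , 0.        ]), array([-0.62346244, -0.03724782,  0.37843863]))}
{'time': 0.15, 'joint_pos': array([-0.10258296,  0.43505232,  0.02497378,  1.57389512, -0.01157287,
        1.13399138, -0.07510111]), 'joint_vel': array([ 8.42366625e-04,  5.22469114e-04,  9.91882573e-05, -2.36646323e-03,
       -4.15150723e-04, -1.84684814e-04, -5.06637254e-05]), 'effort': array([ 1.93215681e-03, -6.70885992e+01,  1.02606665e+00, -3.16448736e+01,
        1.57136447e-02,  9.07747715e-03, -7.57739531e-05]), 'eef_pos': array([ 6.24614637e-01, -6.63844421e-05,  2.30710125e-01]), 'ee_rot': array([-4.63690805e-05,  1.57199066e+00, -1.64316151e-04]), 'ft_force': array([0.65072155, 0.0022002 , 0.29728871]), 'moment': array([-0.00887607,  0.08550777,  0.01149894]), 'gripper_width': 0.08518192792245789}
```

View pics/scene0.png

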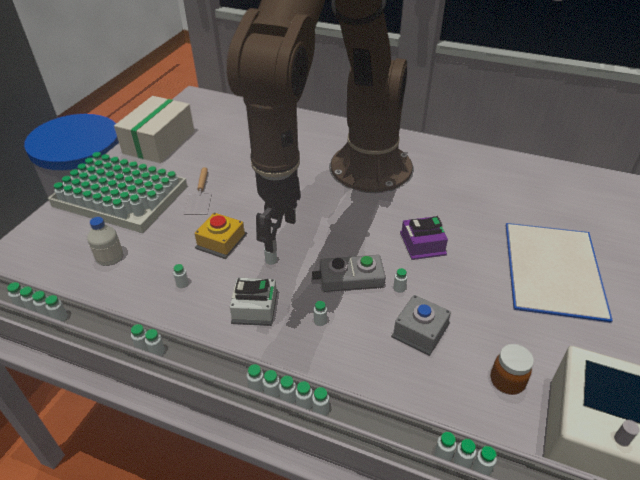

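View pics/side0.png

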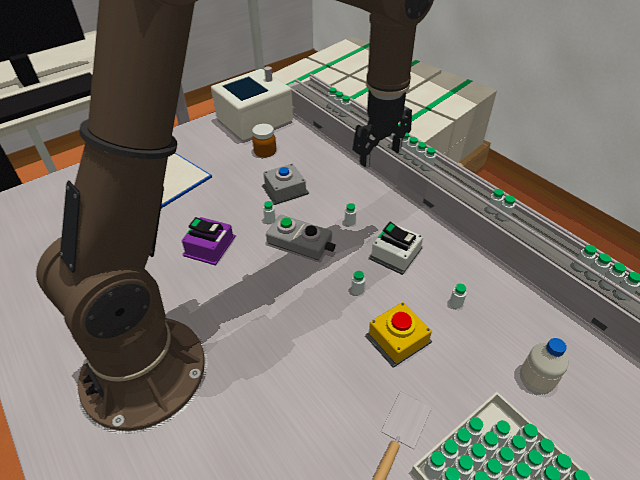

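View pics/wrist0.png

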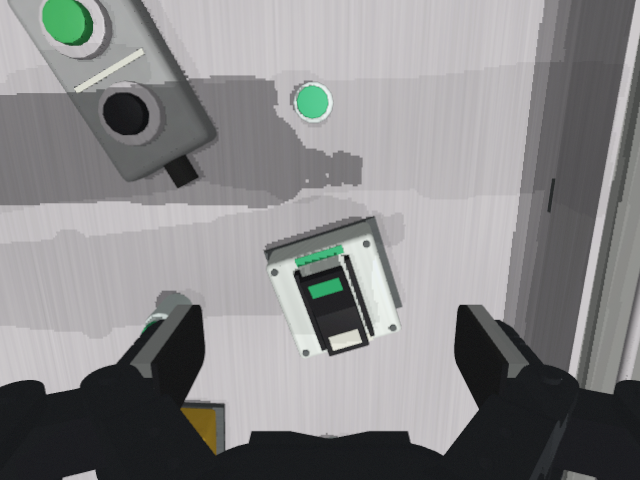

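Scene: the blue button is at about (424,311). The aluminium rocker box is at (254,298), with its purple look-alike at (425,235). On the pendant, green is at (367,262) and black at (338,264). The e-stop is at (219,224). The aluminium box fits the description, so I'll enlarge it.

```bash
python3 - <<'E'
import cv2,pickle,numpy as np
fs=pickle.load(open("f0.pkl","rb"))
def crop(n,x,y,w,h,s):
    c=fs[n]["color"][y:y+h,x:x+w]; return cv2.resize(c,None,fx=s,fy=s,interpolation=cv2.INTER_CUBIC)
cv2.imwrite("pics/c_scene1.png",crop("scene",220,235,130,100,6))
cv2.imwrite("pics/c_scene2.png",crop("scene",330,240,130,100,6))
cv2.imwrite("pics/c_side1.png",crop("side",340,195,130,100,6))
cv2.imwrite("pics/c_side2.png",crop("side",250,155,130,100,6))
E
```

```text
(no output)
```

View pics/c_scene1.png

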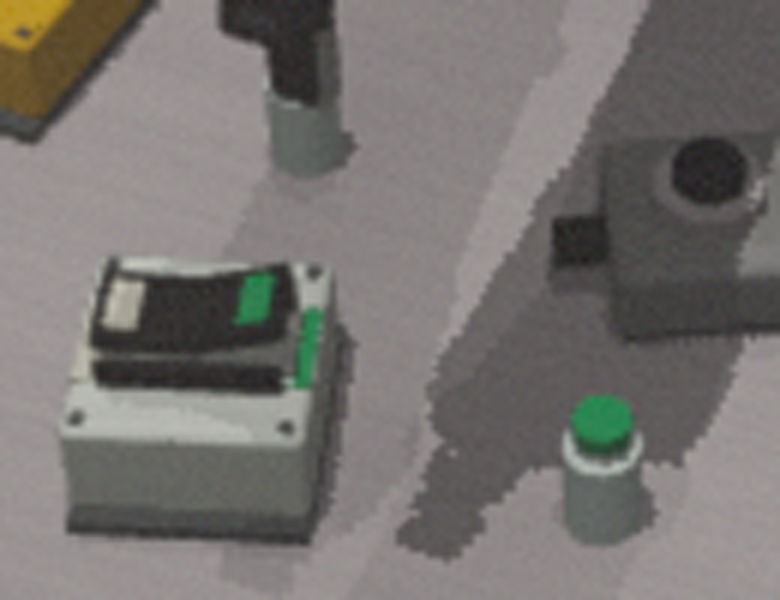

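View pics/c_scene2.png

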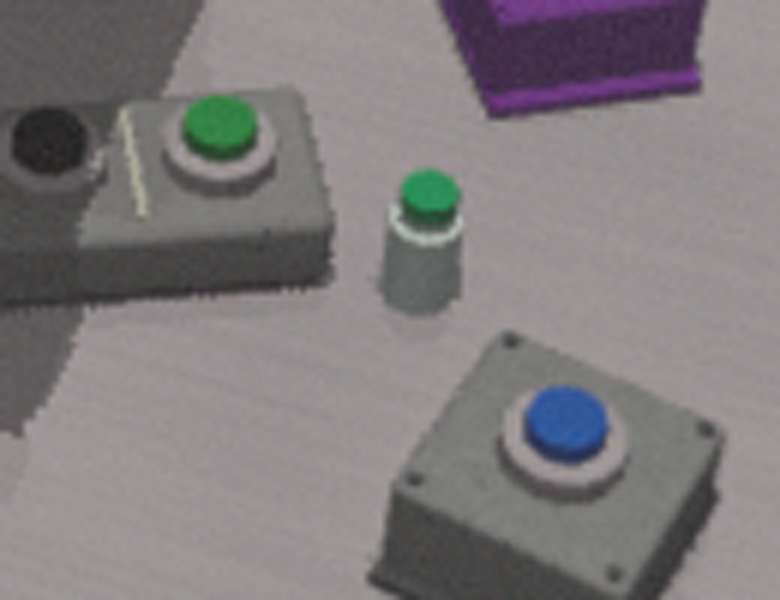

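View pics/c_side1.png

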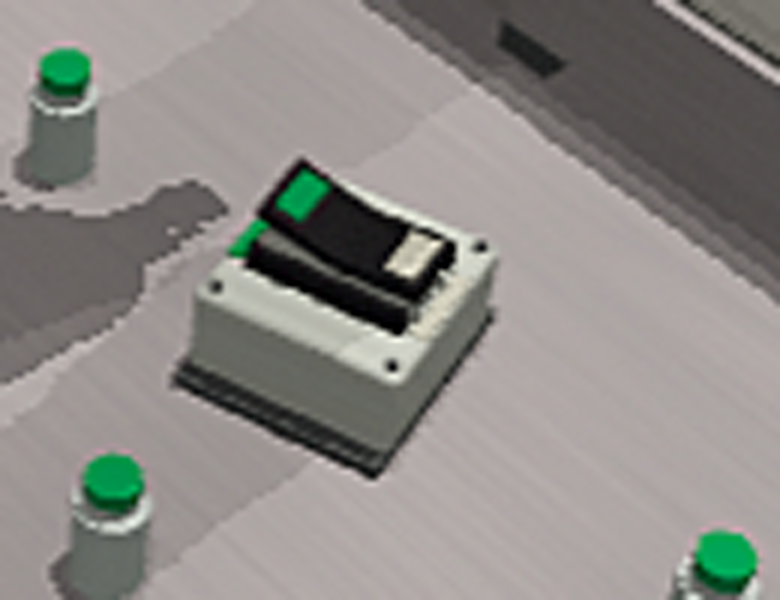

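View pics/c_side2.png

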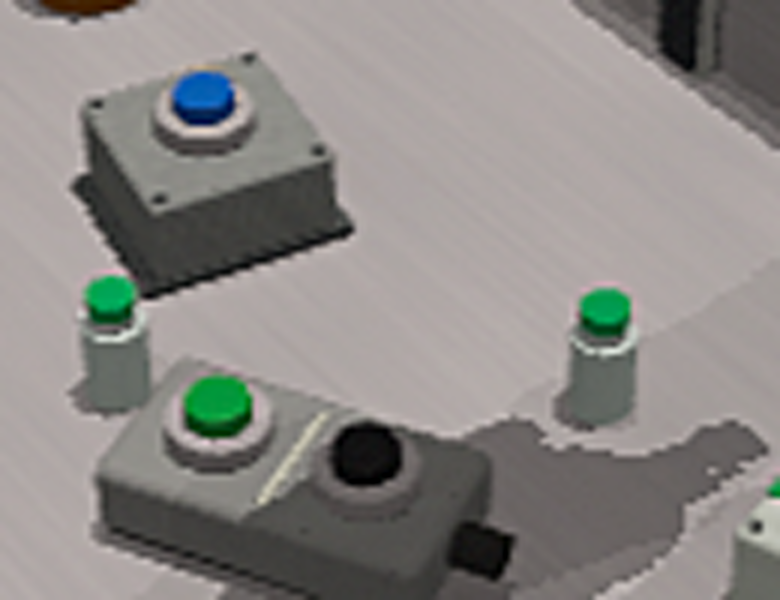

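The crops confirm it: the aluminium box has a black rocker with the green-marked half raised. The purple one is the look-alike. Next I'll triangulate.

```bash
cat > h.py <<'E'
import cv2,pickle,numpy as np
from scipy.optimize import least_squares
def K(f):
    F=240/np.tan(np.radians(f["vfov"]/2)); return np.array([[F,0,f["cx"]],[0,F,f["cy"]],[0,0,1]])
def proj(f,X):
    return cv2.projectPoints(np.float64(X).reshape(-1,1,3),cv2.Rodrigues(f["R"])[0],np.float64(f["t"]),K(f),f["D"])[0].reshape(-1,2)
def tri(fs,obs):
    r=least_squares(lambda X:np.concatenate([proj(fs[n],X)[0]-p for n,p in obs.items()]),[.6,0,.05])
    return r.x,np.sqrt(np.mean(r.fun**2))
def atz(f,p,z):
    u=cv2.undistortPoints(np.float64([[p]]),K(f),f["D"])[0,0]; R=f["R"];c=-R.T@f["t"];d=R.T@np.array([u[0],u[1],1]);return c+d*(z-c[2])/d[2]
E
python3 - <<'E'
from h import *
np.set_printoptions(precision=4,suppress=True)
fs=pickle.load(open("f0.pkl","rb"))
cs=lambda ox,oy,x,y:(ox+x/6-.4,oy+y/6-.4)
S1=lambda x,y:cs(220,235,x,y);S2=lambda x,y:cs(330,240,x,y)
D1=lambda x,y:cs(340,195,x,y);D2=lambda x,y:cs(250,155,x,y)
pts={"blue":(dict(scene=S2(567,424),side=D2(204,98)),.065),
"jog":(dict(scene=S2(221,128),side=D2(218,407)),.055),
"rev":(dict(scene=S2(50,142),side=D2(367,454)),.055),
"rgreen":(dict(scene=S1(257,299),side=D1(303,195),wrist=(325,288)),.077),
"rwhite":(dict(scene=S1(125,304),side=D1(415,256),wrist=(345,340)),.07),
"vialC":(dict(scene=S2(430,195),side=D2(111,300)),.054),
"vialB":(dict(scene=S1(602,422),side=D2(605,313),wrist=(313,101)),.054),
"screwA":(dict(scene=S1(75,418),side=D1(481,246),wrist=(393,328)),.05),
"screwB":(dict(scene=S1(286,427),side=D1(2000,2000),wrist=(366,244)),.05),
"screwC":(dict(scene=S1(316,272),side=D1(216,286),wrist=(275,271)),.05),
"screwD":(dict(side=D1(392,366),wrist=(306,353)),.05),
"vialRobot":(dict(side=D1(113,482)),.054),
}
pts["screwB"][0].pop("side")
for k,(o,z) in pts.items():
    t=tri(fs,o) if len(o)>1 else None
    print(k,t, {n:atz(fs[n],p,z)[:2] for n,p in o.items()})
E
```

```text
blue (array([0.5525, 0.2934, 0.0686]), np.float64(0.5997888061169546)) {'scene': array([0.5479, 0.2942]), 'side': array([0.5557, 0.2944])}
jog (array([0.4461, 0.1291, 0.0579]), np.float64(0.5851477728769986)) {'scene': array([0.4415, 0.1295]), 'side': array([0.4485, 0.1295])}
rev (array([0.4779, 0.0689, 0.0576]), np.float64(0.6008151312370806)) {'scene': array([0.4738, 0.0693]), 'side': array([0.4804, 0.0689])}
rgreen (array([ 0.6205, -0.0567,  0.0781]), np.float64(0.4929641563703278)) {'scene': array([ 0.6183, -0.0561]), 'side': array([ 0.6225, -0.0578]), 'wrist': array([ 0.6205, -0.0572])}
rwhite (array([ 0.6362, -0.1042,  0.0718]), np.float64(0.5582915151793006)) {'scene': array([ 0.6331, -0.104 ]), 'side': array([ 0.6387, -0.1052]), 'wrist': array([ 0.6363, -0.1052])}
vialC (array([0.4492, 0.2152, 0.0558]), np.float64(0.6287036238255795)) {'scene': array([0.4455, 0.2161]), 'side': array([0.451 , 0.2143])}
vialB (array([0.6118, 0.0777, 0.0558]), np.float64(0.5429735572147528)) {'scene': array([0.6082, 0.0773]), 'side': array([0.6127, 0.0759]), 'wrist': array([0.6118, 0.0778])}
screwA (array([ 0.6773, -0.1044,  0.0519]), np.float64(0.380903756636541)) {'scene': array([ 0.6747, -0.1049]), 'side': array([ 0.6796, -0.1048]), 'wrist': array([ 0.6777, -0.1053])}
screwB (array([ 0.6526, -0.0297,  0.0536]), np.float64(0.07721067323985359)) {'scene': array([ 0.65  , -0.0309]), 'wrist': array([ 0.6529, -0.0308])}
screwC (array([ 0.5795, -0.0538,  0.0509]), np.float64(0.6049112463601044)) {'scene': array([ 0.5757, -0.0542]), 'side': array([ 0.5806, -0.0557]), 'wrist': array([ 0.5795, -0.0539])}
screwD (array([ 0.6038, -0.1295,  0.05  ]), np.float64(0.2727957919506178)) {'side': array([ 0.605 , -0.1299]), 'wrist': array([ 0.6037, -0.1294])}
vialRobot None {'side': array([ 0.4792, -0.1105])}
```

All checks out: heights agree, the jog-to-rev distance is 68 mm, and the rocker axis from the screws matches the one from the marks. Targets are blue (0.5525, 0.2935), rocker press point (0.620, -0.055) and jog (0.446, 0.129). At present tool x is down, tool y is world y and tool z is world x. I'll shut the fingers and move above the blue button.

Request:
{"api": "jog_arm", "payload": {"rows": [[[0, 55, -14], [0, 0, 0]], [[0, 110, -28], [0, 0, 0]], [[10, 165, -42], [0, 0, 0]], [[30, 220, -56], [0, 0, 0]], [[60, 270, -68], [0, 0, 0]], [[100, 293, -72], [0, 0, 0]], [[130, 293, -72], [0, 0, 0]], [[130, 293, -72], [0, 0, 0]], [[130, 293, -72], [0, 0, 0]], [[130, 293, -72], [0, 0, 0]]], "fingers": 0}}

```text
time: 1.4
eef_pos: [0.5541, 0.293, 0.103]
ee_rot: [0.002, 1.569, 0.0]
ft_force: [0.4, 0.9, 0.2]
gripper_width: 0.0001
```

```bash
python3 - <<'E'
from plant import *
from h import *
fs={}
for n in ["wrist","side","scene"]:
    f=grab_frame(n); fs[n]=f
pickle.dump(fs,open("f1.pkl","wb"))
cv2.imwrite("pics/w1.png",fs["wrist"]["color"])
a=cv2.resize(fs["side"]["color"][110:230,220:350],None,fx=3,fy=3);b=cv2.resize(fs["scene"]["color"][250:370,360:490],None,fx=3,fy=3)
cv2.imwrite("pics/ss1.png",np.hstack([a,b]))
print(observe()["eef_pos"], proj(fs["wrist"],[.5525,.2934,.068]))
E
```

```text
[0.55365074 0.29299864 0.1024023 ] [[326.971451   274.66708259]]
```

View pics/w1.png

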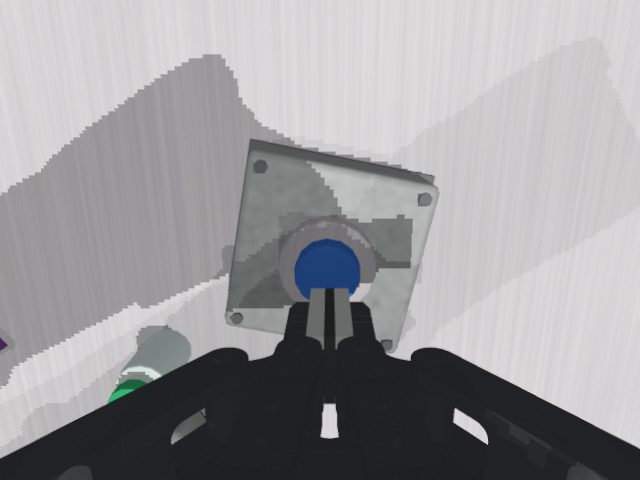

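View pics/ss1.png

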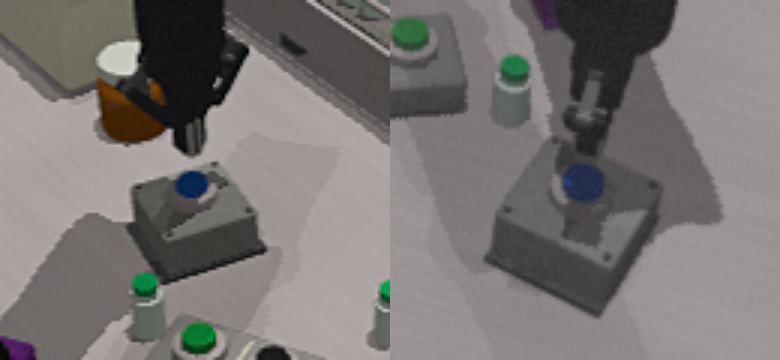

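Wrist view: the blue face is centred at about (327,270), within a few pixels of the predicted (327,275), so the fingers are over it. Press, slowing near contact.

Request:
{"api": "jog_arm", "payload": {"rows": [[[15, 0, -1], [0, 0, 0]], [[28, 0, -1], [0, 0, 0]], [[32, 0, -1], [0, 0, 0]], [[35, 0, -1], [0, 0, 0]], [[37, 0, -1], [0, 0, 0]], [[38, 0, -1], [0, 0, 0]], [[39, 0, -1], [0, 0, 0]], [[39, 0, -1], [0, 0, 0]], [[39, 0, -1], [0, 0, 0]]]}}

```text
time: 2.68
eef_pos: [0.5516, 0.2927, 0.0656]
ee_rot: [0.0, 1.571, -0.0]
ft_force: [-14.9, -7.2, 36.4]
gripper_width: -0.0002
```

```bash
python3 - <<'E'
from plant import *
from h import *
fs={}
for n in ["wrist","side","scene"]:
    f=grab_frame(n); fs[n]=f
pickle.dump(fs,open("f2.pkl","wb"))
I=cv2.INTER_CUBIC
a=cv2.resize(fs["side"]["color"][145:205,255:320],None,fx=6,fy=6,interpolation=I);b=cv2.resize(fs["scene"]["color"][280:340,390:455],None,fx=6,fy=6,interpolation=I)
cv2.imwrite("pics/ss2.png",np.hstack([a,b]))
cv2.imwrite("pics/w2.png",cv2.resize(fs["wrist"]["color"][150:350,200:460],None,fx=3,fy=3,interpolation=I))
s=observe();print(s["time"],s["eef_pos"],s["ft_force"],s["moment"])
E
```

```text
2.825 [0.55156257 0.29268738 0.06560592] [-13.6888958   -7.15503048  36.78731629] [-1.75951419  3.02240653 -0.01035216]
```

View pics/ss2.png

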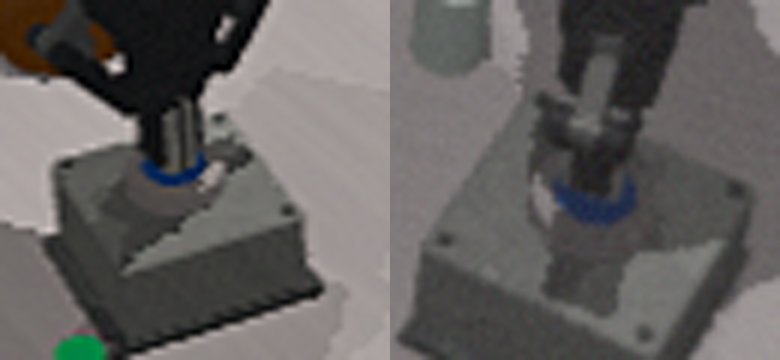

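View pics/w2.png

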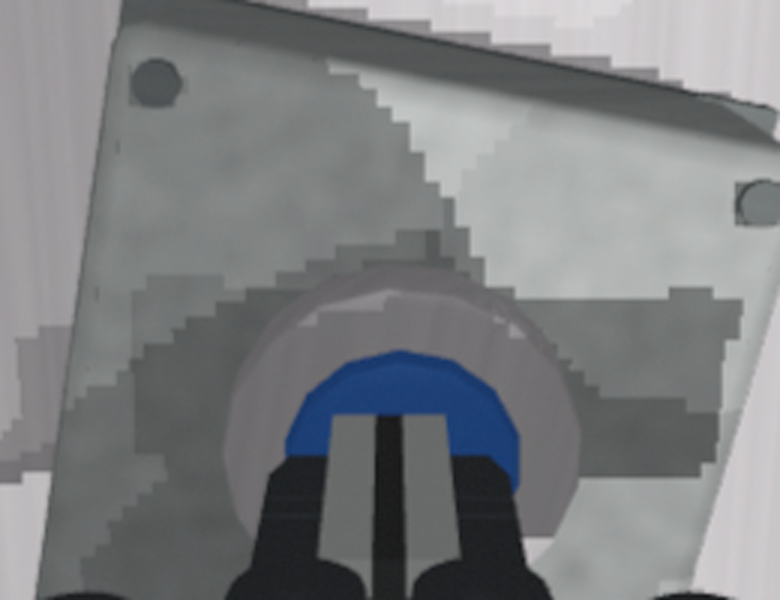

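Vertical force is 37 N against a 5 N spring, with the tips centred on the blue face, so it looks bottomed. The TCP reads 65.6 mm, so I'll check the force against travel while backing off.

Request:
{"api": "jog_arm", "payload": {"rows": [[[-4, 0, 0], [0, 0, 0]], [[-4, 0, 0], [0, 0, 0]]]}}

```text
time: 3.08
eef_pos: [0.5521, 0.293, 0.0671]
ee_rot: [0.0, 1.57, 0.0]
ft_force: [-1.9, -0.7, 4.3]
gripper_width: -0.0004
```

Request:
{"api": "jog_arm", "payload": {"rows": [[[-2, 0, 0], [0, 0, 0]], [[-2, 0, 0], [0, 0, 0]]]}}

```text
time: 3.32
eef_pos: [0.5521, 0.293, 0.0684]
ee_rot: [0.0, 1.571, -0.0]
ft_force: [-1.2, -0.6, 3.4]
gripper_width: -0.0001
```

Request:
{"api": "jog_arm", "payload": {"rows": [[[-2, 0, 0], [0, 0, 0]], [[-2, 0, 0], [0, 0, 0]]]}}

```text
time: 3.58
eef_pos: [0.5521, 0.293, 0.0703]
ee_rot: [0.0, 1.571, -0.0]
ft_force: [-0.6, -0.8, 2.6]
gripper_width: -0.0001
```

Request:
{"api": "jog_arm", "payload": {"rows": [[[-2, 0, 0], [0, 0, 0]], [[-2, 0, 0], [0, 0, 0]]]}}

```text
time: 3.82
eef_pos: [0.5522, 0.293, 0.0723]
ee_rot: [0.0, 1.571, -0.0]
ft_force: [0.7, -0.6, 0.2]
gripper_width: -0.0001
```

Request:
{"api": "jog_arm", "payload": {"rows": [[[-10, 0, 0], [0, 0, 0]], [[-30, 0, 0], [0, 0, 0]], [[-30, 0, 0], [0, 0, 0]]]}}

```text
time: 4.2
eef_pos: [0.5531, 0.2936, 0.1042]
ee_rot: [0.002, 1.568, 0.001]
ft_force: [0.5, -0.6, 0.3]
gripper_width: -0.0001
```

The force curve matches the spring: 4.3 N at 67.1 mm down to zero at about 72.2 mm. So the button went fully in and came back out, and the TCP reads about 4 mm high. Now to the rocker.

Request:
{"api": "jog_arm", "payload": {"rows": [[[-30, -30, 6], [0, 0, 0]], [[-50, -88, 18], [0, 0, 0]], [[-50, -146, 30], [0, 0, 0]], [[-50, -204, 42], [0, 0, 0]], [[-50, -262, 54], [0, 0, 0]], [[-40, -315, 65], [0, 0, 0]], [[-20, -348, 68], [0, 0, 0]], [[0, -348, 68], [0, 0, 0]], [[0, -348, 68], [0, 0, 0]], [[0, -348, 68], [0, 0, 0]]]}}

```text
time: 5.45
eef_pos: [0.6203, -0.0542, 0.1028]
ee_rot: [-0.001, 1.57, 0.001]
ft_force: [0.8, -0.6, -0.1]
gripper_width: -0.0004
```

```bash
python3 - <<'E'
from plant import *
from h import *
fs={}
for n in ["wrist","side"]:
    f=grab_frame(n); fs[n]=f
I=cv2.INTER_CUBIC
a=cv2.resize(fs["side"]["color"][195:275,350:440],None,fx=5,fy=5,interpolation=I);b=cv2.resize(fs["wrist"]["color"][150:350,200:450],None,fx=2,fy=2,interpolation=I)
cv2.imwrite("pics/ss3a.png",a)
cv2.imwrite("pics/ss3b.png",b)
s=observe();print(s["time"],s["eef_pos"],s["ft_force"],proj(fs["wrist"],[[.620,-.055,.077],[.6283,-.0793,.066]]))
E
```

```text
5.55 [ 0.62060938 -0.05423298  0.10327328] [ 0.18511853  0.37715056 -0.93994523] [[330.23820006 285.10992283]
 [347.74442769 324.08705534]]
```

View pics/ss3a.png

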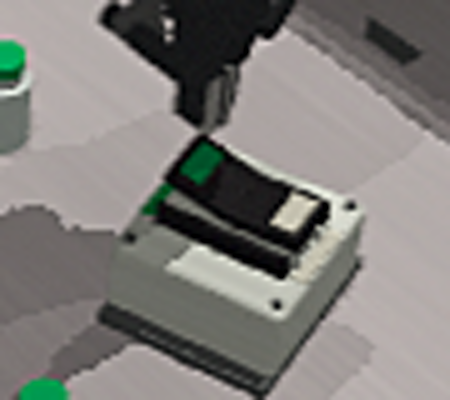

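View pics/ss3b.png

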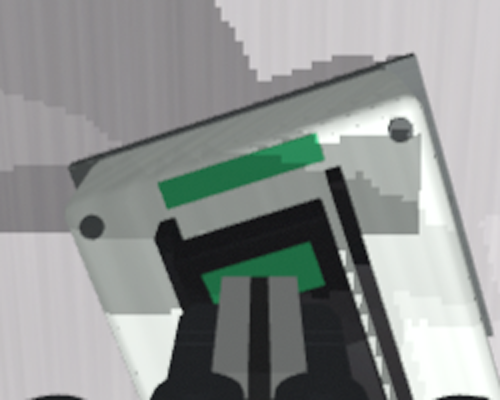

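The fingertips are over the green patch (predicted press point (330,285) in the wrist view). Press down.

Request:
{"api": "jog_arm", "payload": {"rows": [[[12, 0, 0], [0, 0, 0]], [[20, 0, 0], [0, 0, 0]], [[23, 0, 0], [0, 0, 0]], [[26, 0, 0], [0, 0, 0]], [[28, 0, 0], [0, 0, 0]], [[30, 0, 0], [0, 0, 0]], [[30, 0, 0], [0, 0, 0]]]}}

```text
time: 6.42
eef_pos: [0.6202, -0.0551, 0.0723]
ee_rot: [-0.0, 1.57, -0.0]
ft_force: [-0.0, 0.3, 0.6]
gripper_width: -0.0
```

Request:
{"api": "jog_arm", "payload": {"rows": [[[1, 0, 0], [0, 0, 0]], [[2, 0, 0], [0, 0, 0]], [[2, 0, 0], [0, 0, 0]]]}}

```text
time: 6.8
eef_pos: [0.62, -0.0551, 0.0703]
ee_rot: [-0.0, 1.571, -0.0]
ft_force: [-0.4, 0.8, 0.8]
gripper_width: -0.0002
```

```bash
python3 - <<'E'
from plant import *
from h import *
fs={}
for n in ["wrist","side"]:
    f=grab_frame(n); fs[n]=f
I=cv2.INTER_CUBIC
a=cv2.resize(fs["side"]["color"][195:275,350:440],None,fx=7,fy=7,interpolation=I);b=cv2.resize(fs["wrist"]["color"][150:350,200:450],None,fx=2,fy=2,interpolation=I)
cv2.imwrite("pics/ss4a.png",a)
cv2.imwrite("pics/ss4b.png",b)
s=observe();print(s["time"],s["eef_pos"],s["ft_force"],s["moment"])
E
```

```text
6.9 [ 0.62004166 -0.05516196  0.07026035] [1.33206118 1.83112643 0.85122479] [ 0.12618238 -0.04676693 -0.06114614]
```

View pics/ss4a.png

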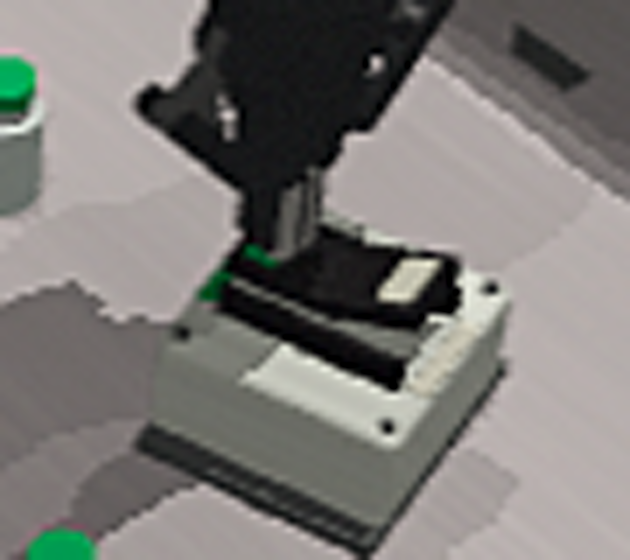

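View pics/ss4b.png

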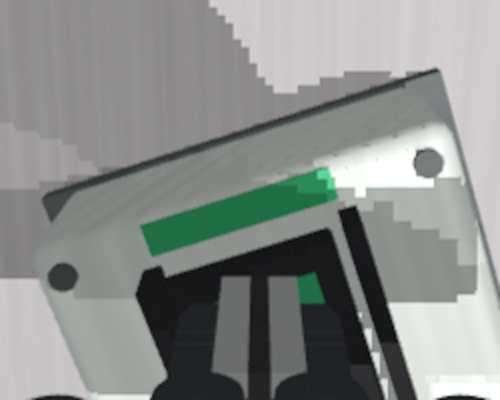

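The rocker is tipping (white end has come up), but there's no hard stop yet. Keep going down in 1 mm steps until the force jumps.

Request:
{"api": "jog_arm", "payload": {"rows": [[[1, 0, 0], [0, 0, 0]], [[1, 0, 0], [0, 0, 0]]]}}

```text
time: 7.15
eef_pos: [0.6201, -0.0552, 0.0701]
ee_rot: [0.0, 1.57, -0.0]
ft_force: [-4.0, 1.2, 8.1]
gripper_width: -0.0
```

Request:
{"api": "jog_arm", "payload": {"rows": [[[1, 0, 0], [0, 0, 0]], [[1, 0, 0], [0, 0, 0]]]}}

```text
time: 7.4
eef_pos: [0.6202, -0.0551, 0.07]
ee_rot: [0.0, 1.57, -0.0]
ft_force: [-5.5, 1.0, 17.8]
gripper_width: -0.0001
```

Hard stop at exactly 70.0 mm with 18 N: the rocker is fully tipped. Lift and check.

Request:
{"api": "jog_arm", "payload": {"rows": [[[-10, 0, 0], [0, 0, 0]], [[-40, 0, 0], [0, 0, 0]], [[-70, 30, -30], [0, 0, 0]], [[-70, 80, -80], [0, 0, 0]], [[-70, 100, -120], [0, 0, 0]], [[-70, 100, -120], [0, 0, 0]]]}}

```text
time: 8.15
eef_pos: [0.4965, 0.0471, 0.1384]
ee_rot: [-0.003, 1.573, 0.004]
ft_force: [0.5, -0.6, 0.3]
gripper_width: 0.0002
```

```bash
python3 - <<'E'
from plant import *
from h import *
fs={}
for n in ["wrist","side","scene"]:
    f=grab_frame(n); fs[n]=f
pickle.dump(fs,open("f5.pkl","wb"))
I=cv2.INTER_CUBIC
a=cv2.resize(fs["side"]["color"][195:275,360:440],None,fx=5,fy=5,interpolation=I);b=cv2.resize(fs["side"]["color"][155:255,250:350],None,fx=4,fy=4,interpolation=I)
cv2.imwrite("pics/ss5a.png",np.hstack([a,b]))
cv2.imwrite("pics/w5.png",fs["wrist"]["color"])
cv2.imwrite("pics/s5.png",fs["scene"]["color"])
s=observe();print(s["time"],s["eef_pos"],s["ft_force"],proj(fs["wrist"],[[.446,.129,.058],[.478,.069,.058]]))
E
```

```text
8.3 [0.50093548 0.04443084 0.13865392] [ 1.42394972 -0.38069933 -0.02109598] [[230.24709585  86.99641035]
 [296.6182836  205.73537553]]
```

View pics/ss5a.png

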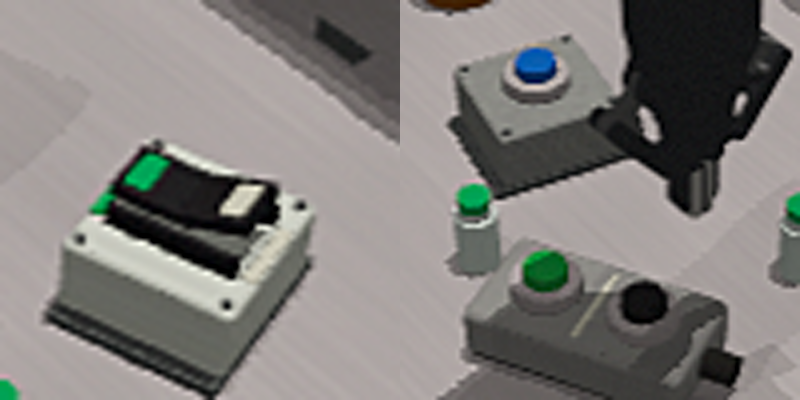

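View pics/w5.png

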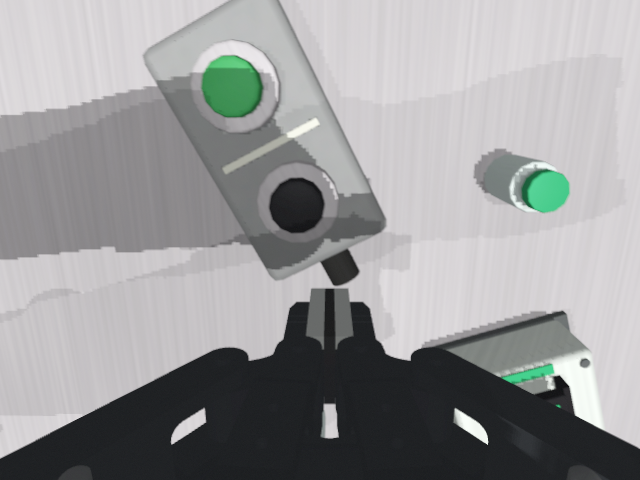

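View pics/s5.png

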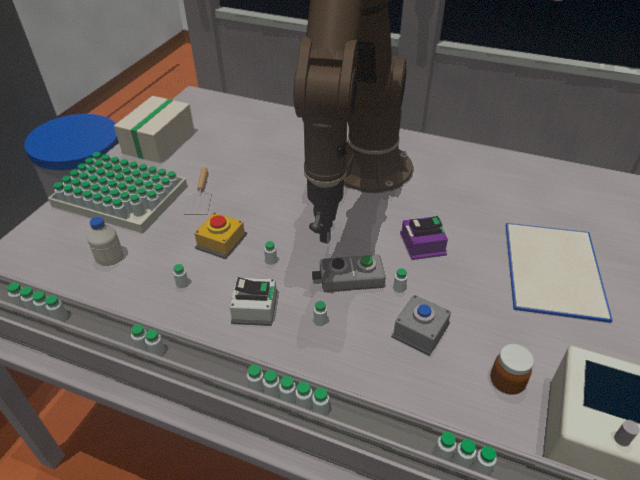

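Wrist view: the green button is at (232,86) and black at (296,205), both where predicted, so the pendant hasn't moved. Blue is back out. Let me check the rocker angle by comparing the marks against predictions for both extremes.

```bash
python3 - <<'E'
from h import *
np.set_printoptions(precision=1,suppress=True)
a=pickle.load(open("f0.pkl","rb"));b=pickle.load(open("f5.pkl","rb"))
c=np.array([.6283,-.0793,0]);d=np.array([-.314,.949,0])
def marks(th):
    out=[]
    for s in(1,-1):
        L=25*1e-3; ang=.16-s*th  # slope up outward of that half
        out.append(c+s*d*L*np.cos(ang)+np.array([0,0,.07+L*np.sin(ang)]))
    return np.array(out)
for n,x,y in(("side",360,195),("scene",225,265)):
    for nm,f in(("before",a),("after",b)):
        im=f[n]["color"].astype(int)[y:y+80,x:x+90]; B,G,R=im[...,0],im[...,1],im[...,2]
        m=((G>110)&(R<60)).astype(np.uint8); k,_,st,ce=cv2.connectedComponentsWithStats(m)
        print(n,nm,[(st[i][4],ce[i]+[x,y]) for i in range(1,k) if st[i][4]>8])
    for th in(-.16,0,.08,.13,.16): print(" ",th,proj(a[n],marks(th)).ravel())
im=b["side"]["color"][205:250,375:425];cv2.imwrite("pics/rk.png",cv2.resize(im,None,fx=12,fy=12,interpolation=2))
im=b["scene"]["color"][270:310,225:285];cv2.imwrite("pics/rk2.png",cv2.resize(im,None,fx=12,fy=12,interpolation=2))
E
```

```text
side before [(np.int32(36), array([389.9, 227. ])), (np.int32(12), array([381. , 234.1])), (np.int32(11), array([360.9, 272.6]))]
side after [(np.int32(36), array([388.9, 228.9])), (np.int32(9), array([380.3, 234.9])), (np.int32(11), array([360.9, 272.6]))]
  -0.16 [389.3 226.9 407.3 237.2]
  0 [388.8 227.9 407.4 236. ]
  0.08 [388.6 228.5 407.4 235.3]
  0.13 [388.6 228.8 407.3 234.9]
  0.16 [388.5 229.1 407.2 234.7]
scene before [(np.int32(31), array([262. , 284.2])), (np.int32(22), array([270.7, 292.1]))]
scene after [(np.int32(42), array([263.4, 286.5])), (np.int32(21), array([270.7, 291.9]))]
  -0.16 [261.6 284.9 240.2 286.3]
  0 [262.2 286.1 240.1 285.1]
  0.08 [262.4 286.7 240.2 284.5]
  0.13 [262.4 287.1 240.3 284.2]
  0.16 [262.5 287.3 240.4 284. ]
```

View pics/rk.png

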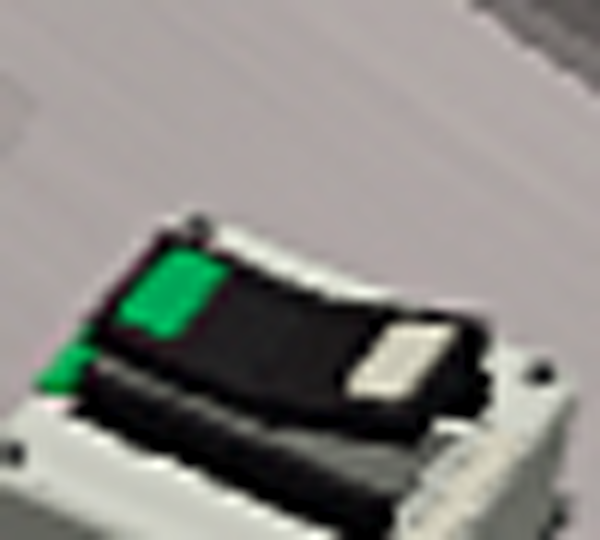

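View pics/rk2.png

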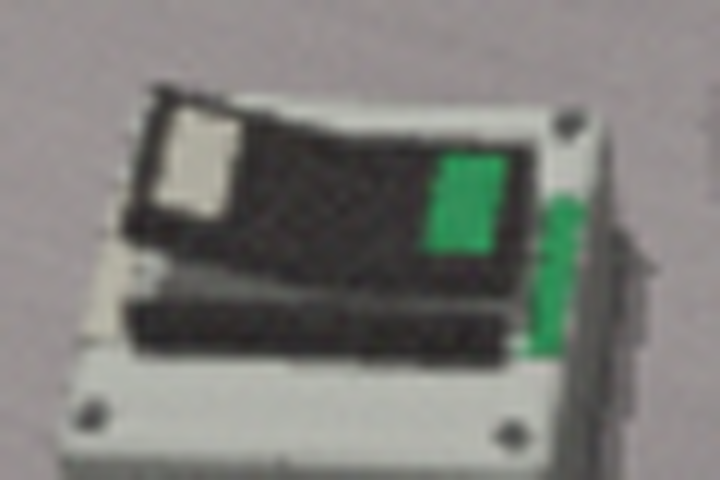

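The green half is now parallel to the box top and the white end is up, matching the +0.13 to +0.16 predictions. Now over to the green jog button, staying high past the black one.

Request:
{"api": "jog_arm", "payload": {"rows": [[[0, 40, -25], [0, 0, 0]], [[0, 84, -54], [0, 0, 0]], [[0, 84, -54], [0, 0, 0]], [[40, 84, -54], [0, 0, 0]], [[54, 84, -54], [0, 0, 0]], [[54, 84, -54], [0, 0, 0]], [[54, 84, -54], [0, 0, 0]]]}}

```text
time: 9.18
eef_pos: [0.4469, 0.1287, 0.085]
ee_rot: [0.001, 1.57, -0.001]
ft_force: [0.4, 0.1, 0.6]
gripper_width: -0.0003
```

```bash
python3 - <<'E'
from plant import *
from h import *
fs={}
for n in ["wrist","side","scene"]:
    f=grab_frame(n); fs[n]=f
I=cv2.INTER_CUBIC
a=cv2.resize(fs["side"]["color"][155:255,250:350],None,fx=4,fy=4,interpolation=I);b=cv2.resize(fs["wrist"]["color"][150:350,200:400],None,fx=2,fy=2,interpolation=I)
cv2.imwrite("pics/ss6.png",np.hstack([a,b]))
s=observe();print(s["time"],s["eef_pos"],s["ft_force"],proj(fs["wrist"],[[.446,.129,.058],[.478,.069,.058]]))
E
```

```text
9.325 [0.44675337 0.12906322 0.08515773] [ 0.46366348  0.80916245 -0.2495845 ] [[328.70997221 281.80581684]
 [397.00718864 400.86431762]]
```

View pics/ss6.png

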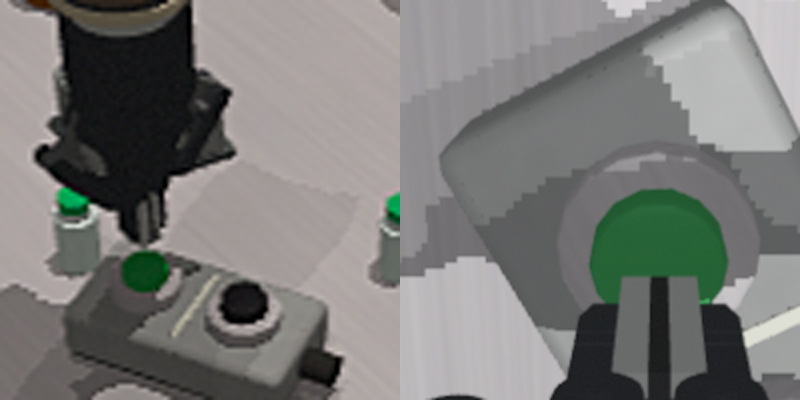

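The fingers are centred on the green face (x about 330), clear of black. Descend in small steps, reading the force.

Request:
{"api": "jog_arm", "payload": {"rows": [[[15, 0, 0], [0, 0, 0]], [[21, 0, 0], [0, 0, 0]], [[24, 0, 0], [0, 0, 0]], [[24, 0, 0], [0, 0, 0]]]}}

```text
time: 9.82
eef_pos: [0.446, 0.1289, 0.0605]
ee_rot: [-0.0, 1.571, -0.0]
ft_force: [-1.2, -0.2, 1.3]
gripper_width: 0.0002
```

Request:
{"api": "jog_arm", "payload": {"rows": [[[2, 0, 0], [0, 0, 0]], [[2, 0, 0], [0, 0, 0]]]}}

```text
time: 10.07
eef_pos: [0.4461, 0.129, 0.0584]
ee_rot: [0.0, 1.571, -0.0]
ft_force: [-1.4, -0.4, 4.1]
gripper_width: 0.0005
```

Request:
{"api": "jog_arm", "payload": {"rows": [[[2, 0, 0], [0, 0, 0]], [[2, 0, 0], [0, 0, 0]]]}}

```text
time: 10.32
eef_pos: [0.4461, 0.129, 0.0563]
ee_rot: [0.0, 1.571, -0.0]
ft_force: [-1.7, 0.3, 5.5]
gripper_width: 0.0002
```

Request:
{"api": "jog_arm", "payload": {"rows": [[[1, 0, 0], [0, 0, 0]], [[1, 0, 0], [0, 0, 0]]]}}

```text
time: 10.58
eef_pos: [0.4461, 0.129, 0.0559]
ee_rot: [0.0, 1.57, -0.0]
ft_force: [-3.7, -0.9, 15.5]
gripper_width: -0.0001
```

Request:
{"api": "jog_arm", "payload": {"rows": [[[1, 0, 0], [0, 0, 0]], [[1, 0, 0], [0, 0, 0]], [[1, 0, 0], [0, 0, 0]]]}}

```text
time: 10.95
eef_pos: [0.4462, 0.129, 0.0557]
ee_rot: [0.0, 1.57, -0.0]
ft_force: [-8.2, -2.6, 28.7]
gripper_width: 0.0
```

Bottomed at 56 mm with the same spring curve. Ease off 1 mm to lower the side force, then check.

Request:
{"api": "jog_arm", "payload": {"rows": [[[-1, 0, 0], [0, 0, 0]], [[-1, 0, 0], [0, 0, 0]], [[-1, 0, 0], [0, 0, 0]]]}}

```text
time: 11.32
eef_pos: [0.4462, 0.129, 0.056]
ee_rot: [0.0, 1.57, -0.0]
ft_force: [-4.7, -1.1, 15.4]
gripper_width: 0.0002
```

```bash
python3 - <<'E'
from plant import *
from h import *
fs={}
for n in ["side","scene"]:
    f=grab_frame(n); fs[n]=f
I=cv2.INTER_CUBIC
a=cv2.resize(fs["side"]["color"][150:290,240:440],None,fx=4,fy=4,interpolation=I)
cv2.imwrite("pics/ss7.png",a)
cv2.imwrite("pics/s7.png",fs["scene"]["color"])
s=observe();print(s["time"],s["eef_pos"],s["ft_force"])
E
```

```text
11.425 [0.44612251 0.12900571 0.05593054] [-3.96288479 -1.63294471 14.54633527]
```

View pics/ss7.png

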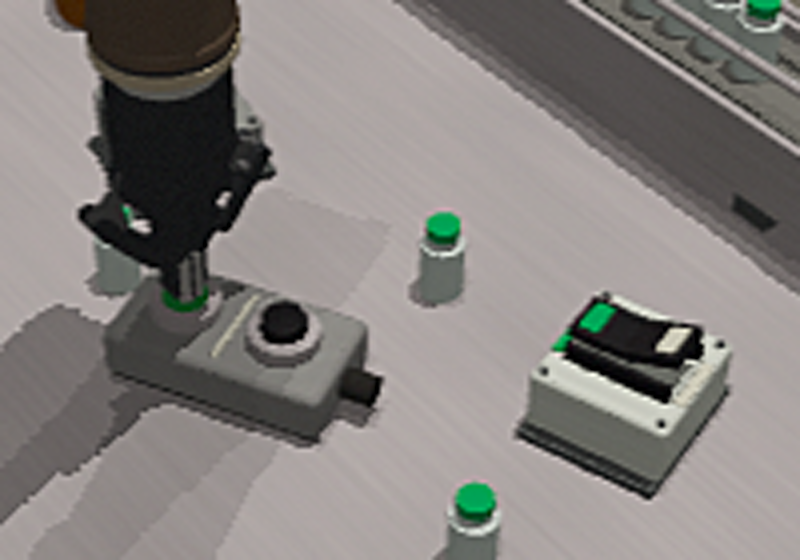

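View pics/s7.png

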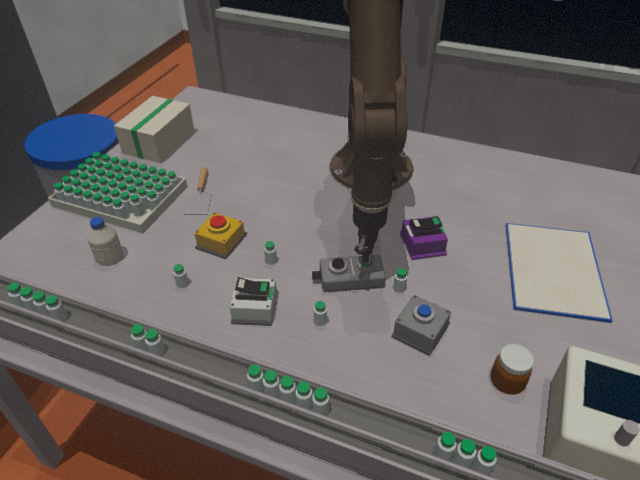

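The green button is held in at about 15 N, the pendant is flat and in place, the rocker is tipped, the vials stand, and blue and red are out. Handing in.

```bash
python3 -c "
from plant import *
print(job_done()); s=observe(); print(s['time'],s['eef_pos'],s['ft_force'])"
```

```text
the job is handed in; nothing more can be done
None
the job is handed in; nothing more can be done
```

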